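Unclip the parts crate, take its lid off and store the battery

TASK

Put the camera battery away in the small grey parts crate: first flip both steel bale clips off the lid's opposite edges until they spring open, with the lid still in place, then lift the lid off by its handle and set it down flat, right way up, on the bare desk to the left of the green tray. Then lower the black battery block from the tray into the open crate, leaving the lid off, the clips open, and the film canister and the eyepiece where they are in the tray.

Things in the scene. Friction and masses are not known exactly. Their poses are not given: they have to be found in the camera images.
- crate: Small grey plastic parts crate fixed on the desk right of the green tray: outside 92 mm (its x) by 112 mm (y) by 48 mm high, open at the top under its lid, walls and floor 4 mm thick. Origin: centre of its underside, on the desk top (z = 0), z up. A bale clip sits at the middle of its +y end (left clip) and -y end (right clip), each on a pin 30 mm above the desk, 60 mm from the crate's centre.
- clip_left (a joint): Left clip (crate's +y end): 0 = shut, hooked over the lid's edge; 1.6 rad = open, end stop. A steel bail on a pin parallel to the crate's x; it opens by tipping outwards, away from the crate, and down. An over-centre spring resists with about 0.17 N m at first (some 4 N on the tab), nothing at 0.5 rad; past that it snaps open and stays, short of that it springs back shut.
- clip_right (a joint): Angle of the right clip (at the crate's -y end): the mirror image of the left one, also 0 shut, 1.6 rad open, growing as it tips outwards.
- clip_left_tab (a point): Centre of the left clip's thumb tab, a steel plate 30 mm wide, 3 mm thick, 26 mm tall; shut, it stands upright 68 mm from the crate's centre and 69 mm above the desk, its top edge 85 mm up. The hook below it reaches 12 mm inwards over the lid, top 57 mm above the desk. Shut fingers standing over the lid between handle and tab can push it outwards. Moves with the clip; its y points outwards.
- clip_right_tab (a point): Centre of the right clip's thumb tab, the mirror image of the left one (its y axis points outwards too).
- lid_handle (a point): Centre of the loose lid's black grip bar, 60 mm long (its x), 12 mm wide (y), 11 mm high. Lid: grey plate 100 (x) by 124 (y) by 5 mm, about 0.22 kg; its top face is 25 mm below this point. A 6 mm deep rim under the plate drops into the crate's mouth with 3 mm play. The point is 78 mm above the desk on the crate, 36 mm with the lid flat on the desk. z up, axes as the crate's.
- lid: The same lid; origin at the centre of the plate's underside, 30 mm below the handle point. The bare desk left of the tray, where it goes, is free from x = 0.42 to 0.59 m and y = 0.16 to 0.38 m; a black case 83 mm high stands behind it and an instrument to its left.
- battery_center (a point): Centre of the camera battery: black block 22 mm (its x) by 42 mm (y) by 16 mm high, lying loose on the green tray's floor (3 mm above the desk; rim 17 mm), in one of three places in the tray's front strip; canister and eyepiece take the others. Behind the strip stands a turntable fixture, base 53 mm high from about 40 mm behind the nearest place, parts up to 190 mm: cross the tray above that.
- battery: The same battery; origin at the centre of its underside, 8 mm below its centre.
- canister_center (a point): Centre of the black film canister, a cylinder 33 mm in diameter and 36 mm tall, standing loose in the tray. To be left where it is.
- eyepiece_center (a point): Centre of the black watchmaker's eyepiece, a flared cup 34 mm across and 28 mm tall, standing loose in the tray. To be left where it is.

How it is judged:
By the outcome, as a careful person would: the job done as asked, in the order asked, and still so for the second after the job is handed in, with the robot touching nothing.
It also fails if it takes over 72 s, if anything falls off the work surface, if the arm or the gripper's body presses on something with over 40 N, if the wrist force passes 120 N, or if a joint passes its speed limit or range.

ROBOT

A 6-joint arm with a two-finger parallel gripper is mounted at the origin on a cart in front of the work surface, level with it; the furniture and walls round the work are solid. World frame = base frame: x ahead of the robot, y to its left, z up, the work surface at z = 0. Lengths are in m, angles in rad, forces in N, time in s.
With the tool pointing down it reaches from about 0.15 to 0.775 m from the base axis. Payload 6.1 kg.
Tool frame: the origin (TCP) lies midway between the tips of the shut fingers; the grasp point (between the pads) lies 19 mm behind it; z points along the fingers, y is the line along which they close (so a half turn about z gives the same grasp; the last joint's range is limited). The gripper opens to 85 mm and grips with 20 to 120 N. Pads are 22 mm wide; open, the fingers measure 114 mm over their backs; the gripper's body (76 mm by 85 mm) begins 54 mm behind the grasp point. The pads swing forward as they close: fully open they stand 13 mm farther back than shut.
Start: joints at [1.327, 0.126, -0.04, 1.405, 0, 1.571], TCP at [0.127, 0.509, 0.231] pointing down, gripper open.
Joint ranges: [-2.72, 2.72], [-0.95, 1.95], [-1.27, 1.35], [-1.78, 2.02], [-1.46, 1.47], [-3.14, 3.14]. Speed limits (rad/s): [2.39, 2.39, 3.01, 3.14, 3.14, 3.14].

INTERFACE

Orientations are given as a unit quaternion [w, x, y, z].
In Python, from station import r gives the robot as it stands.
- The arm moves only by the shell command python3 -m pendant 'ROWS' [FORCE]. ROWS is JSON, a list of rows, each an object of numbers: "tx", "ty", "tz": the shift along the tool's x, y, z in cm; "turn": the turn about the tool's z in rad; "jaw": the finger opening in cm, from 0 to 8.54. A call has 1 to 12 rows; each row is the pose to reach, as a shift and turn from the pose commanded when the call began, along the tool's axes at that moment; what a row does not reach only later rows make up. A row lasts 1/8 s, in which the tool goes at most 62.5 mm and 10.7 degrees, less where a joint would pass 70% of its speed; a pose out of reach is approached as far as the arm can. A call with a gripper value outside its range is refused whole. The fingers move at their own pace and stop on an object; FORCE is the grip in N (left out, the last holds). Time passes only in rows, so rows that repeat a pose let the fingers close. It gives the time, the measured TCP pose, the force, the opening and the grip force at its end, in the units of the state.
- r.get_obs(): the state, without advancing time (a new reading comes with each control period).
- r.get_image(name): name is "side" or "top"; returns a dict with "color" (400x640x3 uint8, red, green, blue), "depth" (400x640 float32, m along the optical axis (not along the pixel's ray), 0 where there is no reading), "K" (3x3 intrinsics, pixels), "R" (3x3) and "t" (3): a world point X has camera coordinates R X + t. Camera axes: x right, y down, z forward; pixel columns grow to the right and rows downward; lengths in m; the calibration is good to about 2 mm. A picture is of the moment at which its call begins.
- r.finish_job(): hands the job in; it is judged then, once.
Trained networks look in a picture, given as the dict that the camera call returned (one of the last four; its "shot" number tells which), for a name from the list of things; names that differ only in an ending like _2 or _b are one class to them, and where a whole thing is asked for, a point or a joint stands for the part that bears it (a point fixed in the world has none). Each returns a list of dicts, best first, with "p" (0 to 1); they miss things now and then, are a little off and sometimes report something else, mostly with a low value. They report only what shows in the picture. A call takes as long as a camera call.
- r.search_frame(picture, label): "box" ([left, top, right, bottom] in pixels, round what is visible of it).
The state is a dict: "time_s": time; "joint_positions": joint angles; "joint_velocities": joint speeds; "joint_efforts": joint torques, N m; "position": TCP position; "orientation": TCP orientation; "wrist_force": force on the tool from outside, world axes, zero at the start; "wrist_torque": the same for the moment, N m; "finger_gap": finger opening in m; "grasp_force": force on a finger pad.
Only numpy, scipy, OpenCV 4.12 (cv2) and the standard library are available. Lean on these libraries where they do the work, as an engineer would, in place of code of your own. Each camera call takes 0.05 s, during which the arm holds its last target. There are 200 camera calls.

## Working session

There is one attempt and no reset: what is moved stays moved. The work goes in short steps, Python scripts to look and compute and a shell command to move; the robot and the scene stay as the last step left them, time stands still between calls to the robot, and variables do not carry over. Pictures are saved under pics/ and viewed, at most 10 in all, crops included, and the job is handed in when it is done.

```bash
ls; mkdir -p pics
cat > h.py <<'E'
import numpy as np, cv2
from station import r
def pts(im):
    d=im["depth"].astype(float);K=im["K"];v,u=np.mgrid[:d.shape[0],:d.shape[1]]
    c=np.stack([(u-K[0,2])/K[0,0]*d,(v-K[1,2])/K[1,1]*d,d],-1)
    w=(c-im["t"])@im["R"]; w[d==0]=np.nan
    return w
def save(im,n): cv2.imwrite("pics/%s.png"%n,im["color"][:,:,::-1])
E
python3 - <<'E'
from h import *
np.set_printoptions(precision=3,suppress=True)
o=r.get_obs();print({k:np.round(v,3) for k,v in o.items()})
for n in("top","side"):
    im=r.get_image(n);save(im,n+"0");w=pts(im);print(n,im["K"][0,0],-im["R"].T@im["t"],im["R"].tolist())
    for l in("crate","clip_left_tab","clip_right_tab","lid_handle","battery","canister_center","eyepiece_center"):
        for f in r.search_frame(im,l)[:2]:
            b=np.array(f["box"]);u,v=((b[:2]+b[2:])/2).astype(int)
            print(l,round(f["p"],2),b.round(),w[v,u])
E
```

```text
pics
{'time_s': np.float64(0.0), 'joint_positions': array([ 1.327,  0.126, -0.041,  1.405, -0.   ,  1.571]), 'joint_velocities': array([-0.   ,  0.   , -0.   , -0.   ,  0.001, -0.001]), 'joint_efforts': array([ -0.001, -43.591,  35.293,   0.017,  -0.   ,  -0.   ]), 'position': array([0.127, 0.509, 0.231]), 'orientation': array([-0.   ,  0.122,  0.993, -0.001]), 'wrist_force': array([ 0.478, -0.462,  0.644]), 'wrist_torque': array([ 0.007,  0.017, -0.032]), 'grasp_force': np.float64(0.0), 'finger_gap': np.float64(0.085)}
top 375.8459801171472 [ 0.332 -0.237  0.934] [[0.026067212002368605, -0.9991991967897924, -0.030355651748190358], [-0.986952638069211, -0.020897591186033803, -0.15964893012747236], [0.15888672275130075, 0.03412119308077088, -0.9867070251681073]]
crate 0.89 [363. 177. 426. 213.] [ 0.5   -0.377  0.084]
crate 0.7 [364. 174. 370. 194.] [ 0.527 -0.317  0.061]
clip_left_tab 0.67 [364. 175. 371. 188.] [ 0.535 -0.317  0.056]
clip_right_tab 0.64 [418. 190. 422. 204.] [ 0.499 -0.44   0.068]
lid_handle 0.75 [357. 164. 424. 216.] [ 0.509 -0.368  0.081]
lid_handle 0.3 [302. 226. 3
[... 259 characters left out ...]
 0.509] [[-0.8578331714040788, -0.5139086014522242, -0.0044943733978791865], [-0.23073133128642262, 0.39292913651534184, -0.8901515300442407], [0.4592224981439994, -0.7625645172906532, -0.45564246308663714]]
crate 0.91 [312. 154. 373. 210.] [ 0.491 -0.345  0.052]
clip_left_tab 0.65 [311. 169. 329. 197.] [ 0.526 -0.309  0.057]
clip_right_tab 0.76 [356. 151. 365. 168.] [ 0.497 -0.442  0.067]
lid_handle 0.75 [306. 159. 371. 193.] [ 0.511 -0.365  0.053]
lid_handle 0.43 [325. 242. 348. 257.] [ 0.405 -0.162  0.018]
battery 0.83 [325. 241. 349. 256.] [ 0.406 -0.165  0.018]
canister_center 0.8 [259. 276. 280. 312.] [0.424 0.014 0.032]
eyepiece_center 0.91 [300. 255. 319. 280.] [ 0.422 -0.099  0.012]
```

Run:
```python
from h import *
np.set_printoptions(precision=3,suppress=True)
for n in("top","side"):
    im=r.get_image(n);w=pts(im)
    c=im["color"][:,:,::-1]
    c=c[130:290,200:460] if n=="top" else c[130:330,230:430]
    cv2.imwrite(f"pics/{n}c.png",cv2.resize(c,None,fx=3,fy=3,interpolation=cv2.INTER_CUBIC)[:600])
    def rect(m,name):
        p=w[m];
        if len(p)<5: print(n,name,len(p));return
        (c0,s,a)=cv2.minAreaRect(p[:,:2].astype(np.float32));print(n,name,len(p),"c",np.array(c0),"s",np.array(s),"a",a,"med",np.median(p,0),"z",p[:,2].min(),p[:,2].max())
    X,Y,Z=w[...,0],w[...,1],w[...,2]
    near=(abs(X-.51)<.1)&(abs(Y+.38)<.1)
    rect(near&(Z>.046)&(Z<.0585),"lidplate")
    rect(near&(Z>.071)&(abs(Y+.38)<.035),"handle")
    rect(near&(Z>.064)&(Y>-.34),"tabL"); rect(near&(Z>.064)&(Y<-.42),"tabR")
    rect((abs(X-.405)<.03)&(abs(Y+.167)<.04)&(Z>.013)&(Z<.023),"batt")
```

```text
top lidplate 2011 c [ 0.515 -0.375] s [0.135 0.101] a 75.768310546875 med [ 0.513 -0.372  0.054] z 0.04866809281498088 0.05848587053913696
top handle 140 c [ 0.515 -0.375] s [0.012 0.059] a 75.8227310180664 med [ 0.514 -0.374  0.084] z 0.07253518649670708 0.08758769832038826
top tabL 34 c [ 0.531 -0.308] s [0.006 0.03 ] a 74.75846862792969 med [ 0.531 -0.308  0.085] z 0.06458726500840913 0.08822410151410623
top tabR 56 c [ 0.497 -0.441] s [0.007 0.032] a 77.45475006103516 med [ 0.497 -0.441  0.083] z 0.06533118068608369 0.08947170799981083
top batt 148 c [ 0.41  -0.172] s [0.022 0.042] a 76.7663345336914 med [ 0.409 -0.172  0.02 ] z 0.0130849815842519 0.022999545980659352
side lidplate 981 c [ 0.514 -0.376] s [0.138 0.102] a 76.45721435546875 med [ 0.5   -0.366  0.052] z 0.04610716845236724 0.05849982108445872
side handle 147 c [ 0.513 -0.375] s [0.014 0.06 ] a 73.75143432617188 med [ 0.51  -0.372  0.08 ] z 0.07108066273830901 0.08387559412230026
side tabL 99 c [ 0.532 -0.309] s [0.008 0.034] a 79.1181411743164 med [ 0.53  -0.308  0.074] z 0.06402314051748338 0.08493514334666126
side tabR 99 c [ 0.497 -0.442] s [0.008 0.031] a 78.24612426757812 med [ 0.496 -0.442  0.075] z 0.06459900351672604 0.08509868130547646
side batt 197 c [ 0.409 -0.172] s [0.023 0.044] a 78.30805206298828 med [ 0.407 -0.169  0.018] z 0.013337886601807077 0.020503641746770218
```

View pics/topc.png

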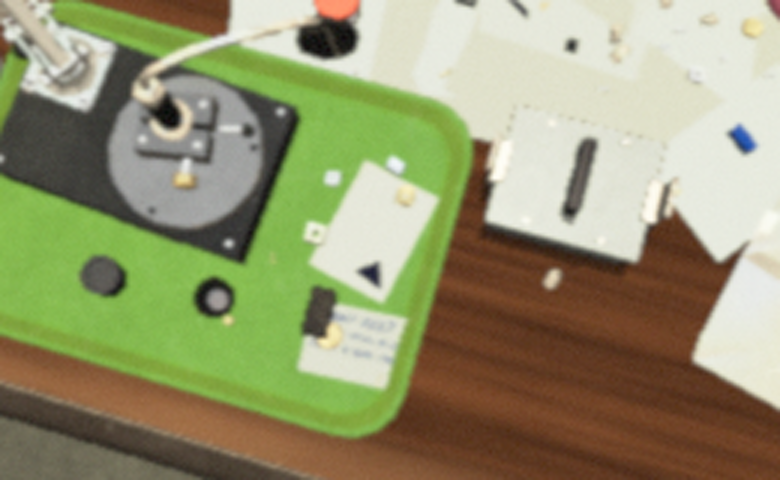

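View pics/sidec.png

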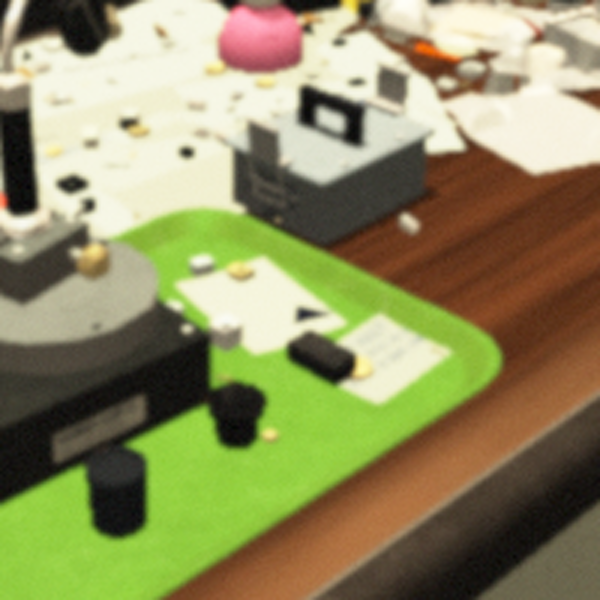

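View pics/top0.png

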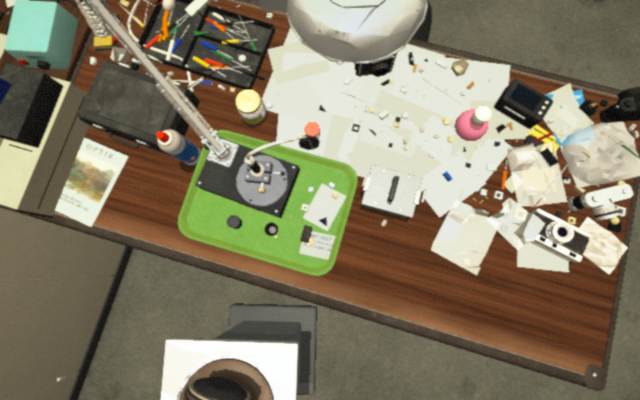

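The views show the crate with both clips shut, centre near (0.514, -0.375). The battery is the rightmost item in the front strip (topc ~ (318,312)). The canister is at (103,275) and the eyepiece at (215,298). A lamp-like post shows at upper left of the tray in top0, (80,0)–(225,150), so I'll check its height and work out the moves.

```bash
cat >> h.py <<'E'
from scipy.spatial.transform import Rotation as Ro
def shift(x,y,z):
    o=r.get_obs();q=o["orientation"];R=Ro.from_quat([q[1],q[2],q[3],q[0]]).as_matrix()
    return (R.T@(np.array([x,y,z])-o["position"])*100).round(2)
E
python3 - <<'E'
from h import *
for n in("top","side"):
    w=pts(r.get_image(n)).reshape(-1,3);w=w[~np.isnan(w[:,0])]
    X=np.arange(.2,.8,.05);Y=np.arange(.5,-.55,-.05)
    print(n,"cols y from .5 down; rows x")
    for x in X[::-1]:
        s=[]
        for y in Y:
            m=(abs(w[:,0]-x)<.025)&(abs(w[:,1]-y)<.025); s.append("%4d"%(w[m,2].max()*1000) if m.any() else "   .")
        print("%.2f"%x,"".join(s))
print("tabL pre",shift(.523,-.338,.25),"tool yaw",np.degrees(Ro.from_quat(np.roll(r.get_obs()["orientation"],-1)).as_matrix()[:2,1]@[0,0]))
print(np.roll(r.get_obs()["orientation"],-1))
E
```

```text
top cols y from .5 down; rows x
0.80    3   6   4  90  91  89 357 344  40  32  40  42   6   6   6  16   7  66  10   9  11
0.75  185 184 183  90  91  91 370 339  69   6  79  79 409 427   8  10  11 426 384   7   6
0.70  209 208 184  91  90  91  90 291 268   5  78  79   6 430 441 445 446 438  13  13  16
0.65  191 185 179  87  90  91  91 136 232 202  64  21  21  45 429 435 433 407  11   7  11
0.60  183 185  11  10  52  84  87 172 150 171 146  84  83 236 216  20  20  55   6   6   9
0.55  121 120  10  10  11   6   5  18  56 145  84 237 247 243 175  18  88  84  86  59  15
0.50  120 120  10  11   6   6   6  21  56  58  84 117 117  82  15  19  88  87  86  88  14
0.45  123 119  11  12   5   5   5  21   9   9  43  84  82  24  23  20  12  57  58  56  12
0.40   -6   2  12  11   6   6   5  21  21  21  44  34  33  24  23  21   5   5   5   5  19
0.35 -728-727-737   .  -1   2   5   6   5  21  21  20  22  20  17  20   5   5   6   5  20
0.30 -728-728-729-727-726-732   .   .   2   5   4   4   5  20  20  16   4   5   5   5   6
0.25 -728-727-725-730-731-730-727-727-727-731   . -16   2   4   5   4   5   5 
[... 715 characters left out ...]
4  53  81 114 115  80  16  15  84  84  83  84  14
0.45    .   .   .   .   .   0   2  18   4   4  41  81  79  18  18  18  15  54  54  52  10
0.40    .   .   .   .   .   .   1  18  17  18  40  30  31  20  19  18   1   2   1  16  15
0.35    .   .   .   .   .   .   .   2   1  18  18  18  18  18  15  17   1   1   1   2  15
0.30    .   .   .   .   .   .   .   .  -1   1   1   1   2  18  18  16   1   2   2   2   1
0.25    .   .   .   .   .   .   .   .   .   .   . -12   0   1   1   1   1   1   1   1   2
0.20    .   .   .   .   .   .   .   .   .   .   .   .   .   .   .  -6   0   1   2   2   1
tabL pre [-58.91 -72.67  -1.87] tool yaw 0.0
[ 1.21606766e-01  9.92578357e-01  6.40538992e-06 -1.51839837e-05]
```

```bash
python3 -m pendant '[{"tx":-10,"ty":-12,"tz":-5,"jaw":0},{"tx":-59,"ty":-72.7,"tz":-5.5,"jaw":0},{"tx":-59,"ty":-72.7,"tz":-5.5,"jaw":0},{"tx":-59,"ty":-72.7,"tz":-5.5,"jaw":0},{"tx":-59,"ty":-72.7,"tz":-5.5,"jaw":0},{"tx":-59,"ty":-72.7,"tz":-5.5,"jaw":0},{"tx":-59,"ty":-72.7,"tz":-5.5,"jaw":0},{"tx":-59,"ty":-72.7,"tz":-5.5,"jaw":0},{"tx":-59,"ty":-72.7,"tz":-5.5,"jaw":0},{"tx":-59,"ty":-72.7,"tz":-5.5,"jaw":0},{"tx":-59,"ty":-72.7,"tz":-5.5,"jaw":0},{"tx":-59,"ty":-72.7,"tz":-5.5,"jaw":0}]'; python3 -c "
from h import *
print(shift(.5228,-.340,.285),r.get_obs()['joint_positions'].round(2))"
```

```text
[-58.94 -72.87  -5.37] [ 1.33  0.13 -0.04  1.41  0.    1.57]validation failed for argument at $[0]...
```

```bash
python3 -m pendant '[{"tx":-10,"ty":-12,"tz":-5,"turn":0,"jaw":0},{"tx":-59,"ty":-72.7,"tz":-5.5,"turn":0,"jaw":0}]'; python3 -c "
from h import *
print(shift(.5228,-.340,.285),r.get_obs()['joint_positions'].round(2))"
```

```text
time_s: 1.25
position: [0.1796, 0.3989, 0.2536]
orientation: [0.0, 0.121, 0.993, 0.0]
wrist_force: [1.1, -0.0, -0.2]
finger_gap: 0.0515
grasp_force: 0.0
[-51.02 -63.51  -3.18] [ 1.15 -0.04 -0.16  1.44 -0.    1.39]
```

```bash
python3 -m pendant '[{"tx":-51,"ty":-63.5,"tz":-3.2,"turn":0,"jaw":0},{"tx":-51,"ty":-63.5,"tz":-3.2,"turn":0,"jaw":0},{"tx":-51,"ty":-63.5,"tz":-3.2,"turn":0,"jaw":0},{"tx":-51,"ty":-63.5,"tz":-3.2,"turn":0,"jaw":0},{"tx":-51,"ty":-63.5,"tz":-3.2,"turn":0,"jaw":0},{"tx":-51,"ty":-63.5,"tz":-3.2,"turn":0,"jaw":0},{"tx":-51,"ty":-63.5,"tz":-3.2,"turn":0,"jaw":0},{"tx":-51,"ty":-63.5,"tz":-3.2,"turn":0,"jaw":0},{"tx":-51,"ty":-63.5,"tz":-3.2,"turn":0,"jaw":0},{"tx":-51,"ty":-63.5,"tz":-3.2,"turn":0,"jaw":0},{"tx":-51,"ty":-63.5,"tz":-3.2,"turn":0,"jaw":0},{"tx":-51,"ty":-63.5,"tz":-3.2,"turn":0,"jaw":0}]'; python3 -c "
from h import *
print(shift(.5228,-.340,.285),r.get_obs()['joint_positions'].round(2))"
```

```text
time_s: 2.75
position: [0.494, -0.2832, 0.2825]
orientation: [0.0, 0.122, 0.993, -0.0]
wrist_force: [1.0, 0.4, 0.9]
finger_gap: -0.0002
grasp_force: 0.0
[-4.17 -4.82 -0.25] [-0.52  0.22  0.18  1.54  0.   -0.28]
```

```bash
python3 -m pendant '[{"tx":0,"ty":0,"tz":0,"turn":0,"jaw":0},{"tx":0,"ty":0,"tz":0,"turn":0,"jaw":0}]'; python3 -c "
from h import *
print(shift(.5228,-.340,.285))"
```

```text
time_s: 3.0
position: [0.4933, -0.2811, 0.2819]
orientation: [-0.001, 0.122, 0.993, 0.0]
wrist_force: [-0.4, 0.6, -0.1]
finger_gap: 0.0002
grasp_force: 0.0
[-4.29 -5.   -0.32]
```

```bash
python3 -m pendant '[{"tx":-4.3,"ty":-5,"tz":0,"turn":0,"jaw":0},{"tx":-4.3,"ty":-5,"tz":6,"turn":0,"jaw":0},{"tx":-4.3,"ty":-5,"tz":12,"turn":0,"jaw":0},{"tx":-4.3,"ty":-5,"tz":17,"turn":0,"jaw":0},{"tx":-4.3,"ty":-5,"tz":17,"turn":0,"jaw":0},{"tx":-4.3,"ty":-5,"tz":17,"turn":0,"jaw":0}]'
python3 - <<'E'
from h import *
print(shift(.5228,-.340,.064))
im=r.get_image("side");cv2.imwrite("pics/s1.png",cv2.resize(im["color"][100:250,250:430,::-1],None,fx=3,fy=3))
E
```

```text
time_s: 3.75
position: [0.5241, -0.3396, 0.1154]
orientation: [0.002, 0.121, 0.993, -0.001]
wrist_force: [-1.3, 0.3, 0.1]
finger_gap: 0.0002
grasp_force: 0.0
[ 0.13 -0.06  5.14]
```

View pics/s1.png

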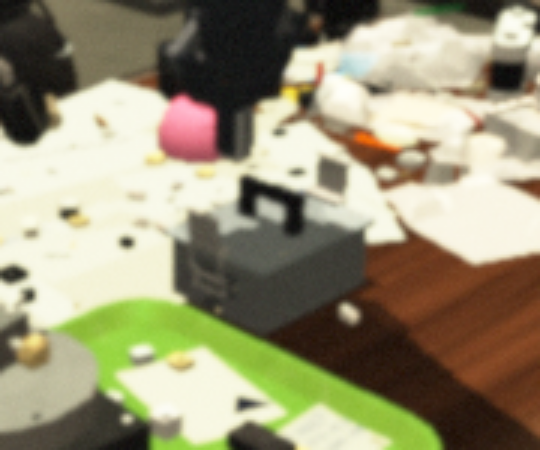

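The shut fingers (crop ~(235,140)) hang over the lid between the left tab (205,235) and the handle (270,205). Next I lower and push outwards.

```bash
python3 -m pendant '[{"tx":0.1,"ty":0,"tz":3,"turn":0,"jaw":0},{"tx":0.1,"ty":0,"tz":5.1,"turn":0,"jaw":0},{"tx":0.1,"ty":0,"tz":5.1,"turn":0,"jaw":0},{"tx":0.1,"ty":1,"tz":5.1,"turn":0,"jaw":0},{"tx":0.1,"ty":2,"tz":5.1,"turn":0,"jaw":0},{"tx":0.1,"ty":3,"tz":5.1,"turn":0,"jaw":0},{"tx":0.1,"ty":4,"tz":5.1,"turn":0,"jaw":0},{"tx":0.1,"ty":5,"tz":5.1,"turn":0,"jaw":0},{"tx":0.1,"ty":5.4,"tz":5.1,"turn":0,"jaw":0},{"tx":0.1,"ty":5.4,"tz":5.1,"turn":0,"jaw":0}]'
python3 - <<'E'
from h import *
im=r.get_image("side");cv2.imwrite("pics/s2.png",cv2.resize(im["color"][100:250,250:430,::-1],None,fx=3,fy=3))
c=np.array([.514,-.375])-36*np.array([.245,.969])/1000
print("pre R",shift(*c,.1154))
E
```

```text
time_s: 5.05
position: [0.5353, -0.2867, 0.0613]
orientation: [-0.0, 0.121, 0.993, 0.0]
wrist_force: [0.3, -0.2, -0.6]
finger_gap: 0.0004
grasp_force: 0.0
pre R [ -0.04 -12.65  -5.41]
```

View pics/s2.png

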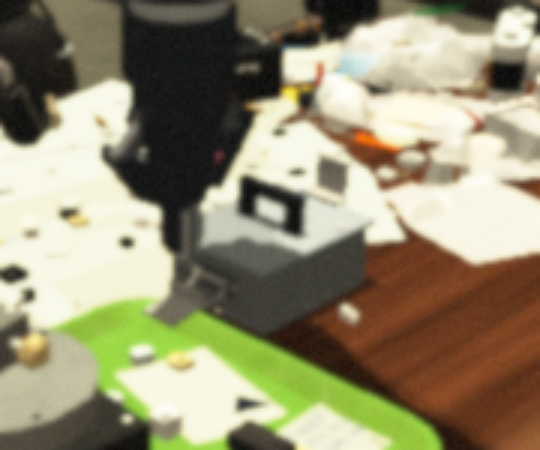

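The left clip has sprung open; its tab lies outward at (180,305). The lid is still in place. Now the right clip.

```bash
python3 -m pendant '[{"tx":0,"ty":0,"tz":-5.5,"turn":0,"jaw":0},{"tx":0,"ty":-1,"tz":-6,"turn":0,"jaw":0},{"tx":0,"ty":-7,"tz":-6,"turn":0,"jaw":0},{"tx":0,"ty":-12.6,"tz":-6,"turn":0,"jaw":0},{"tx":0,"ty":-12.6,"tz":-6,"turn":0,"jaw":0},{"tx":0,"ty":-12.6,"tz":-6,"turn":0,"jaw":0}]'
python3 - <<'E'
from h import *
c=np.array([.514,-.375])-36*np.array([.245,.969])/1000
print("pre R",shift(*c,.064))
E
```

```text
time_s: 5.85
position: [0.5042, -0.4096, 0.1206]
orientation: [-0.0, 0.122, 0.993, 0.001]
wrist_force: [-0.3, 0.6, 0.3]
finger_gap: 0.0001
grasp_force: 0.0
pre R [-0.11 -0.01  5.66]
```

```bash
python3 -m pendant '[{"tx":-0.1,"ty":0,"tz":3,"turn":0,"jaw":0},{"tx":-0.1,"ty":0,"tz":5.6,"turn":0,"jaw":0},{"tx":-0.1,"ty":0,"tz":5.6,"turn":0,"jaw":0},{"tx":-0.1,"ty":-1,"tz":5.6,"turn":0,"jaw":0},{"tx":-0.1,"ty":-2,"tz":5.6,"turn":0,"jaw":0},{"tx":-0.1,"ty":-3,"tz":5.6,"turn":0,"jaw":0},{"tx":-0.1,"ty":-4,"tz":5.6,"turn":0,"jaw":0},{"tx":-0.1,"ty":-5,"tz":5.6,"turn":0,"jaw":0},{"tx":-0.1,"ty":-5.4,"tz":5.6,"turn":0,"jaw":0},{"tx":-0.1,"ty":-5.4,"tz":5.6,"turn":0,"jaw":0}]'
python3 -m pendant '[{"tx":0,"ty":0,"tz":-6,"turn":0,"jaw":0},{"tx":0,"ty":1,"tz":-9,"turn":0,"jaw":4},{"tx":0,"ty":7,"tz":-9,"turn":0,"jaw":4},{"tx":0,"ty":9,"tz":-9,"turn":0,"jaw":4},{"tx":0,"ty":9,"tz":-9,"turn":0,"jaw":4},{"tx":0,"ty":9,"tz":-9,"turn":0,"jaw":4}]'
python3 - <<'E'
from h import *
np.set_printoptions(precision=4,suppress=True)
for n in("side","top"):
    im=r.get_image(n);w=pts(im);X,Y,Z=w[...,0],w[...,1],w[...,2]
    if n=="side": cv2.imwrite("pics/s3.png",cv2.resize(im["color"][100:250,250:430,::-1],None,fx=3,fy=3))
    near=(abs(X-.51)<.1)&(abs(Y+.38)<.1)
    for nm,m in(("handle",near&(Z>.071)&(Z<.09)&(np.hypot(X-.514,Y+.375)<.04)),("lid",near&(Z>.050)&(Z<.0585))):
        p=w[m]
        if len(p)>5: print(n,nm,len(p),cv2.minAreaRect(p[:,:2].astype(np.float32)),p[:,2].max())
print(shift(.514,-.375,.06))
E
```

```text
time_s: 7.1
position: [0.4925, -0.463, 0.0656]
orientation: [0.0, 0.122, 0.993, -0.0]
wrist_force: [-0.6, 0.1, -0.2]
finger_gap: 0.0001
grasp_force: 0.0
time_s: 7.85
position: [0.5143, -0.3754, 0.1551]
orientation: [-0.0, 0.122, 0.993, -0.0]
wrist_force: [-0.6, -0.6, 0.4]
finger_gap: 0.0396
grasp_force: 0.0
side handle 148 ((0.5131388306617737, -0.37441542744636536), (0.013827841728925705, 0.05919452756643295), 76.78092956542969) 0.08396100203666278
side lid 975 ((0.5135149955749512, -0.37606024742126465), (0.12607574462890625, 0.10163392871618271), 75.67131805419922) 0.05828485966813488
[0.02 0.07 9.5 ]
```

View pics/s3.png

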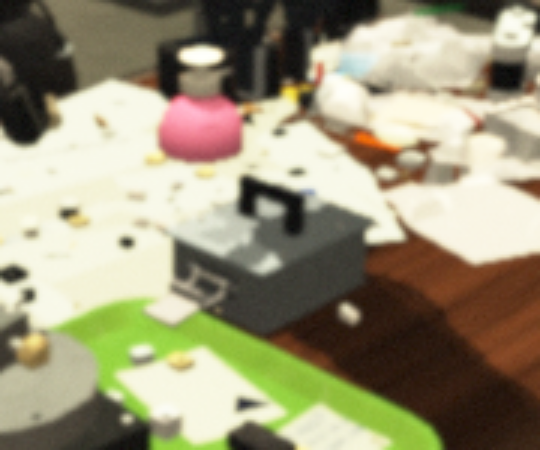

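Both clips are open: the right tab no longer stands at (332,175). The lid is in place and the open gripper is above the handle (270,200). Next I grasp and lift.

```bash
python3 -m pendant '[{"tx":0,"ty":0,"tz":5,"turn":0,"jaw":4},{"tx":0,"ty":0,"tz":9.4,"turn":0,"jaw":4},{"tx":0,"ty":0,"tz":9.4,"turn":0,"jaw":4},{"tx":0,"ty":0,"tz":9.4,"turn":0,"jaw":0},{"tx":0,"ty":0,"tz":9.4,"turn":0,"jaw":0},{"tx":0,"ty":0,"tz":9.4,"turn":0,"jaw":0},{"tx":0,"ty":0,"tz":9.4,"turn":0,"jaw":0}]' 60
python3 -m pendant '[{"tx":0,"ty":0,"tz":-1,"turn":0,"jaw":0},{"tx":0,"ty":0,"tz":-3,"turn":0,"jaw":0},{"tx":0,"ty":0,"tz":-6,"turn":0,"jaw":0},{"tx":0,"ty":0,"tz":-11,"turn":0,"jaw":0},{"tx":0,"ty":0,"tz":-16,"turn":0,"jaw":0},{"tx":0,"ty":0,"tz":-22,"turn":0,"jaw":0},{"tx":0,"ty":0,"tz":-24,"turn":0,"jaw":0},{"tx":0,"ty":0,"tz":-24,"turn":0,"jaw":0},{"tx":0,"ty":0,"tz":-24,"turn":0,"jaw":0}]'
python3 -c "
from h import *
print(shift(.38,-.08,.30),shift(.505,.27,.30))"
```

```text
time_s: 8.82
position: [0.5156, -0.376, 0.0639]
orientation: [0.002, 0.122, 0.993, -0.001]
wrist_force: [-1.3, -1.1, 6.4]
finger_gap: 0.0105
grasp_force: 60.7
time_s: 9.95
position: [0.5142, -0.3745, 0.2998]
orientation: [-0.001, 0.122, 0.993, 0.001]
wrist_force: [0.2, -0.4, -2.5]
finger_gap: 0.0106
grasp_force: 59.5
[20.13 25.35  0.05] [16.44 62.33  0.07]
```

```bash
python3 -m pendant '[{"tx":2,"ty":2.5,"tz":0,"turn":0,"jaw":0},{"tx":6,"ty":7.5,"tz":0,"turn":0,"jaw":0},{"tx":10,"ty":12.5,"tz":0,"turn":0,"jaw":0},{"tx":14,"ty":17.5,"tz":0,"turn":0,"jaw":0},{"tx":18,"ty":22,"tz":0,"turn":0,"jaw":0},{"tx":20,"ty":27,"tz":0,"turn":0,"jaw":0},{"tx":20,"ty":33,"tz":0,"turn":0,"jaw":0},{"tx":20,"ty":39,"tz":0,"turn":0,"jaw":0},{"tx":19.5,"ty":45,"tz":0,"turn":0,"jaw":0},{"tx":18.5,"ty":51,"tz":0,"turn":0,"jaw":0},{"tx":17.5,"ty":57,"tz":0,"turn":0,"jaw":0},{"tx":17,"ty":61,"tz":0,"turn":0,"jaw":0}]'
python3 -m pendant '[{"tx":0,"ty":1,"tz":0,"turn":0,"jaw":0},{"tx":0,"ty":1,"tz":0,"turn":0,"jaw":0}]'
python3 - <<'E'
from h import *
print(shift(.502,.27,.022))
im=r.get_image("top");cv2.imwrite("pics/t4.png",cv2.resize(im["color"][60:260,20:280,::-1],None,fx=3,fy=3))
E
```

```text
time_s: 11.45
position: [0.4965, 0.2604, 0.2987]
orientation: [-0.002, 0.121, 0.993, -0.001]
wrist_force: [1.1, -0.3, -1.5]
finger_gap: 0.0107
grasp_force: 59.5
time_s: 11.7
position: [0.4985, 0.2678, 0.2997]
orientation: [-0.001, 0.121, 0.993, -0.001]
wrist_force: [-0.2, -1.1, -2.0]
finger_gap: 0.0104
grasp_force: 59.5
[-0.35  0.36 27.77]
```

View pics/t4.png

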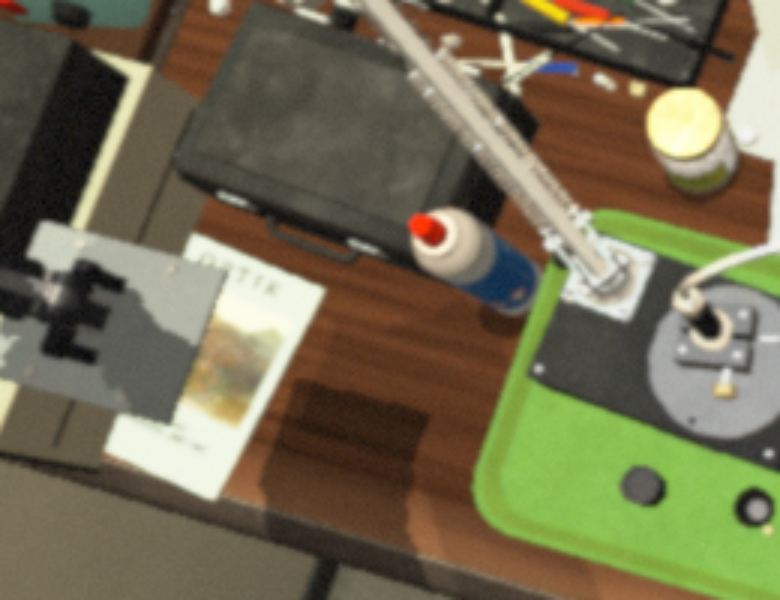

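The lid hangs level from the gripper at (90,310). A magazine at (215,360) lies partly in the landing area, and bare wood spans x≈320–480 in the crop. I'll measure these in world coordinates.

Run:
```python
from h import *
im=r.get_image("top");w=pts(im)
for nm,u,v in(("mag TR",323,292),("mag BR",215,498),("mag midR",270,395),("bottle",455,240),("bottle low",525,310),("case BR",400,262),("case mid",290,220),("tray L",478,480),("tray Lup",530,330),("deskfront",350,525),("deskfront2",240,490)):
    print(nm,w[60+v//3,20+u//3].round(3))
```

```text
mag TR [0.6   0.302 0.003]
mag BR [0.417 0.375 0.003]
mag midR [ 0.509  0.339 -0.001]
bottle [0.6   0.125 0.144]
bottle low [0.587 0.121 0.003]
case BR [0.614 0.213 0.047]
case mid [0.646 0.306 0.056]
tray L [0.436 0.144 0.018]
tray Lup [0.565 0.112 0.017]
deskfront [0.398 0.258 0.   ]
deskfront2 [0.425 0.352 0.004]
```

```bash
python3 -m pendant '[{"tx":-1,"ty":-2,"tz":2,"turn":0,"jaw":0},{"tx":-1,"ty":-2,"tz":7,"turn":0,"jaw":0},{"tx":-1,"ty":-2,"tz":12,"turn":0,"jaw":0},{"tx":-1,"ty":-2,"tz":17,"turn":0,"jaw":0},{"tx":-1,"ty":-2,"tz":22,"turn":0,"jaw":0},{"tx":-1,"ty":-2,"tz":25,"turn":0,"jaw":0},{"tx":-1,"ty":-2,"tz":26.5,"turn":0,"jaw":0},{"tx":-1,"ty":-2,"tz":27,"turn":0,"jaw":0},{"tx":-1,"ty":-2,"tz":27,"turn":0,"jaw":0}]'
python3 - <<'E'
from h import *
print(shift(.502,.245,.022))
im=r.get_image("side");cv2.imwrite("pics/s5.png",im["color"][:,:,::-1])
E
```

```text
time_s: 12.92
position: [0.5047, 0.2461, 0.0325]
orientation: [0.001, 0.122, 0.993, 0.0]
wrist_force: [-0.7, 1.0, -2.1]
finger_gap: 0.0104
grasp_force: 59.5
[ 0.24 -0.17  1.05]
```

View pics/s5.png

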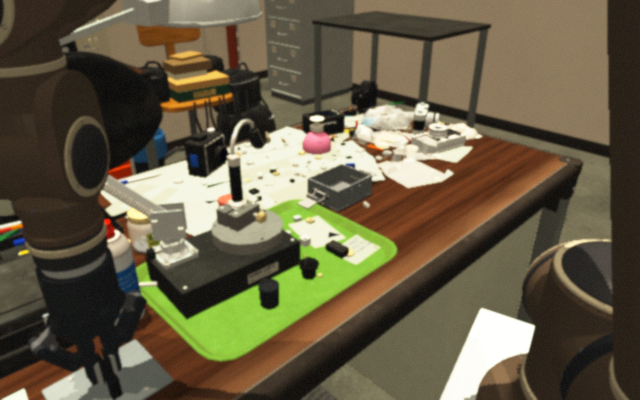

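The crate at (340,188) is open, the lid is just above the desk at lower left, and the battery is at (337,250). Next I lower the last centimetre.

```bash
python3 -m pendant '[{"tx":0,"ty":0,"tz":0.4,"turn":0,"jaw":0},{"tx":0,"ty":0,"tz":0.7,"turn":0,"jaw":0},{"tx":0,"ty":0,"tz":0.9,"turn":0,"jaw":0},{"tx":0,"ty":0,"tz":0.9,"turn":0,"jaw":0},{"tx":0,"ty":0,"tz":0.9,"turn":0,"jaw":0}]'
```

```text
time_s: 13.6
position: [0.504, 0.2461, 0.0223]
orientation: [-0.0, 0.122, 0.993, -0.0]
wrist_force: [0.1, 0.5, -2.1]
finger_gap: 0.0108
grasp_force: 59.5
```

```bash
python3 -m pendant '[{"tx":0,"ty":0,"tz":0.1,"turn":0,"jaw":0},{"tx":0,"ty":0,"tz":0.2,"turn":0,"jaw":0},{"tx":0,"ty":0,"tz":0.2,"turn":0,"jaw":0},{"tx":0,"ty":0,"tz":0.2,"turn":0,"jaw":0}]'
```

```text
time_s: 14.1
position: [0.5041, 0.2461, 0.0219]
orientation: [0.0, 0.122, 0.993, 0.0]
wrist_force: [-4.5, -1.7, 9.8]
finger_gap: 0.0109
grasp_force: 61.0
```

```bash
python3 -m pendant '[{"tx":0,"ty":0,"tz":-0.1,"turn":0,"jaw":4},{"tx":0,"ty":0,"tz":-0.1,"turn":0,"jaw":4},{"tx":0,"ty":0,"tz":-0.1,"turn":0,"jaw":4},{"tx":0,"ty":0,"tz":-0.1,"turn":0,"jaw":4},{"tx":0,"ty":0,"tz":-3,"turn":0,"jaw":4},{"tx":0,"ty":0,"tz":-8,"turn":0,"jaw":4},{"tx":0,"ty":0,"tz":-14,"turn":0,"jaw":4},{"tx":0,"ty":0,"tz":-20,"turn":0,"jaw":4},{"tx":0,"ty":0,"tz":-25,"turn":0,"jaw":4},{"tx":0,"ty":0,"tz":-25,"turn":0,"jaw":4}]'
python3 - <<'E'
from h import *
np.set_printoptions(precision=4,suppress=True)
for n in("top","side"):
    im=r.get_image(n);w=pts(im);X,Y,Z=w[...,0],w[...,1],w[...,2]
    for nm,m in(("handle",(np.hypot(X-.504,Y-.246)<.05)&(Z>.028)&(Z<.05)),("lid",(np.hypot(X-.504,Y-.246)<.09)&(Z>.009)&(Z<.02)),("batt",(abs(X-.408)<.03)&(abs(Y+.171)<.035)&(Z>.0135)&(Z<.025))):
        p=w[m]
        if len(p)>5: print(n,nm,len(p),cv2.minAreaRect(p[:,:2].astype(np.float32)),p[:,2].max(),np.polyfit(p[:,0],p[:,2],1)[0],np.polyfit(p[:,1],p[:,2],1)[0])
print("over batt",shift(.4095,-.172,.28))
E
```

```text
time_s: 15.35
position: [0.5055, 0.2468, 0.2749]
orientation: [0.003, 0.122, 0.993, 0.002]
wrist_force: [0.8, -0.5, 0.0]
finger_gap: 0.0399
grasp_force: 0.0
top handle 156 ((0.5031583309173584, 0.24724847078323364), (0.013560747727751732, 0.05976266786456108), 75.12650299072266) 0.04846355187177976 0.0021236593306088237 0.189854585500483
top lid 1645 ((0.5055389404296875, 0.2571079730987549), (0.14555798470973969, 0.09962119162082672), 75.95734405517578) 0.019389251576912323 -0.000983297792903029 0.0014899616792641538
top batt 154 ((0.4096289575099945, -0.17188233137130737), (0.021860040724277496, 0.04152907803654671), 77.05635070800781) 0.023840849581000297 0.012048333396921046 -0.018142271411782793
side handle 482 ((0.5025866627693176, 0.24626290798187256), (0.012965529225766659, 0.061539627611637115), 75.83330535888672) 0.04211890295356686 0.04054401846322167 -0.21307179398101483
side lid 2625 ((0.5018351674079895, 0.24626731872558594), (0.12276056408882141, 0.10002477467060089), 75.63101959228516) 0.019785505057794132 -0.002246373226186802 0.0025766047695969284
side batt 193 ((0.4085002541542053, -0.17216017842292786), (0.024257104843854904, 0.04256095737218857), 71.56531524658203) 0.02043176945441057 0.011830559037984573 -0.08761595000998391
over batt [ -0.9  -42.87  -0.99]
```

```bash
python3 -m pendant '[{"tx":0,"ty":-3,"tz":-2,"turn":0,"jaw":4},{"tx":0,"ty":-9,"tz":-2,"turn":0,"jaw":4},{"tx":-0.2,"ty":-15,"tz":-2,"turn":0,"jaw":4},{"tx":-0.4,"ty":-21,"tz":-2,"turn":0,"jaw":4},{"tx":-0.6,"ty":-27,"tz":-2,"turn":0,"jaw":4},{"tx":-0.8,"ty":-33,"tz":-2,"turn":0,"jaw":4},{"tx":-0.9,"ty":-39,"tz":-2,"turn":0,"jaw":4},{"tx":-0.9,"ty":-42.8,"tz":0,"turn":0,"jaw":4},{"tx":-0.9,"ty":-42.8,"tz":6,"turn":0,"jaw":4},{"tx":-0.9,"ty":-42.8,"tz":12,"turn":0,"jaw":4},{"tx":-0.9,"ty":-42.8,"tz":17,"turn":0,"jaw":4},{"tx":-0.9,"ty":-42.8,"tz":17,"turn":0,"jaw":4}]'
python3 -m pendant '[{"tx":0,"ty":0,"tz":0,"turn":0,"jaw":4}]'
python3 -c "
from h import *
print(shift(.4095,-.172,.008))"
```

```text
time_s: 16.95
position: [0.4052, -0.1698, 0.0955]
orientation: [-0.005, 0.122, 0.993, 0.001]
wrist_force: [-1.1, 0.1, 1.2]
finger_gap: 0.0398
grasp_force: 0.0
time_s: 17.08
position: [0.4098, -0.1716, 0.1013]
orientation: [0.0, 0.122, 0.993, -0.0]
wrist_force: [0.7, 0.1, 0.5]
finger_gap: 0.0399
grasp_force: 0.0
[ 0.02 -0.05  9.33]
```

```bash
python3 -m pendant '[{"tx":0,"ty":0,"tz":5,"turn":0,"jaw":4},{"tx":0,"ty":0,"tz":8,"turn":0,"jaw":4},{"tx":0,"ty":0,"tz":9.4,"turn":0,"jaw":4},{"tx":0,"ty":0,"tz":9.4,"turn":0,"jaw":4},{"tx":0,"ty":0,"tz":9.4,"turn":0,"jaw":1},{"tx":0,"ty":0,"tz":9.4,"turn":0,"jaw":0.5},{"tx":0,"ty":0,"tz":9.4,"turn":0,"jaw":0.5},{"tx":0,"ty":0,"tz":9.4,"turn":0,"jaw":0.5},{"tx":0,"ty":0,"tz":9.4,"turn":0,"jaw":0.5}]' 50
```

```text
time_s: 18.2
position: [0.4108, -0.172, 0.0082]
orientation: [0.002, 0.122, 0.993, -0.0]
wrist_force: [-0.7, 0.2, 6.9]
finger_gap: 0.0201
grasp_force: 49.5
```

```bash
python3 -m pendant '[{"tx":0,"ty":0,"tz":-1,"turn":0,"jaw":0.5},{"tx":0,"ty":0,"tz":-4,"turn":0,"jaw":0.5},{"tx":0,"ty":0,"tz":-9,"turn":0,"jaw":0.5},{"tx":0,"ty":0,"tz":-15,"turn":0,"jaw":0.5},{"tx":-1,"ty":-1,"tz":-18,"turn":0,"jaw":0.5},{"tx":-4.5,"ty":-5,"tz":-18,"turn":0,"jaw":0.5},{"tx":-8.5,"ty":-9.5,"tz":-18,"turn":0,"jaw":0.5},{"tx":-12.5,"ty":-14,"tz":-18,"turn":0,"jaw":0.5},{"tx":-15,"ty":-17.2,"tz":-17,"turn":0,"jaw":0.5},{"tx":-15,"ty":-17.2,"tz":-13,"turn":0,"jaw":0.5},{"tx":-15,"ty":-17.2,"tz":-10,"turn":0,"jaw":0.5},{"tx":-15,"ty":-17.2,"tz":-10,"turn":0,"jaw":0.5}]'
python3 - <<'E'
from h import *
print(shift(.514,-.375,.01))
im=r.get_image("side");cv2.imwrite("pics/s6.png",cv2.resize(im["color"][100:300,230:430,::-1],None,fx=3,fy=3))
E
```

```text
time_s: 19.7
position: [0.512, -0.3737, 0.1043]
orientation: [-0.002, 0.122, 0.993, 0.001]
wrist_force: [0.7, 0.8, -0.1]
finger_gap: 0.0207
grasp_force: 49.0
[-0.27 -0.1   9.43]
```

View pics/s6.png

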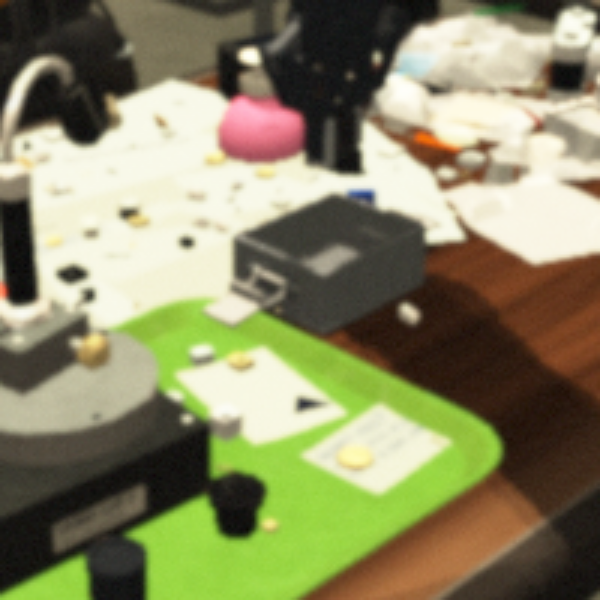

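The battery has left the tray and is in the fingers at (335,155), above the open crate at (330,260). The canister (115,570) and the eyepiece (237,503) are unmoved. Next I lower it in.

```bash
python3 -m pendant '[{"tx":-0.1,"ty":-0.1,"tz":3,"turn":0,"jaw":0.5},{"tx":-0.1,"ty":-0.1,"tz":6,"turn":0,"jaw":0.5},{"tx":-0.1,"ty":-0.1,"tz":8,"turn":0,"jaw":0.5},{"tx":-0.1,"ty":-0.1,"tz":9,"turn":0,"jaw":0.5},{"tx":-0.1,"ty":-0.1,"tz":9.2,"turn":0,"jaw":0.5},{"tx":-0.1,"ty":-0.1,"tz":9.2,"turn":0,"jaw":0.5},{"tx":-0.1,"ty":-0.1,"tz":9.2,"turn":0,"jaw":0.5}]'
```

```text
time_s: 20.62
position: [0.5147, -0.3762, 0.0155]
orientation: [0.001, 0.122, 0.993, -0.0]
wrist_force: [-0.5, 1.2, 0.3]
finger_gap: 0.0206
grasp_force: 49.0
```

```bash
python3 -m pendant '[{"tx":0,"ty":0,"tz":0.3,"turn":0,"jaw":0.5},{"tx":0,"ty":0,"tz":0.5,"turn":0,"jaw":0.5},{"tx":0,"ty":0,"tz":0.6,"turn":0,"jaw":0.5},{"tx":0,"ty":0,"tz":0.6,"turn":0,"jaw":0.5},{"tx":0,"ty":0,"tz":0.6,"turn":0,"jaw":0.5}]'
```

```text
time_s: 21.25
position: [0.5142, -0.3758, 0.0093]
orientation: [0.0, 0.122, 0.993, -0.0]
wrist_force: [-2.3, 1.5, 7.0]
finger_gap: 0.0207
grasp_force: 49.8
```

Contact with the floor; release and retreat.

```bash
python3 -m pendant '[{"tx":0,"ty":0,"tz":0,"turn":0,"jaw":4},{"tx":0,"ty":0,"tz":0,"turn":0,"jaw":4},{"tx":0,"ty":0,"tz":0,"turn":0,"jaw":4},{"tx":0,"ty":0,"tz":-3,"turn":0,"jaw":4},{"tx":0,"ty":0,"tz":-8,"turn":0,"jaw":4},{"tx":0,"ty":0,"tz":-14,"turn":0,"jaw":4},{"tx":0,"ty":0,"tz":-20,"turn":0,"jaw":4},{"tx":5,"ty":0,"tz":-20,"turn":0,"jaw":4},{"tx":11,"ty":0,"tz":-20,"turn":0,"jaw":4},{"tx":17,"ty":0,"tz":-20,"turn":0,"jaw":4},{"tx":20,"ty":0,"tz":-20,"turn":0,"jaw":4},{"tx":20,"ty":0,"tz":-20,"turn":0,"jaw":4}]'
python3 - <<'E'
from h import *
im=r.get_image("top");cv2.imwrite("pics/t7.png",cv2.resize(im["color"][120:280,60:460,::-1],None,fx=2,fy=2))
w=pts(im)
for l in("battery","canister_center","eyepiece_center","lid"):
    for f in r.search_frame(im,l)[:1]:
        b=np.array(f["box"]);u,v=((b[:2]+b[2:])/2).astype(int);print(l,round(f["p"],2),w[v,u].round(3))
E
```

```text
time_s: 22.75
position: [0.3185, -0.3271, 0.209]
orientation: [0.0, 0.122, 0.992, -0.0]
wrist_force: [0.0, -0.9, 0.6]
finger_gap: 0.0402
grasp_force: 0.0
battery 0.42 [ 0.509 -0.373  0.019]
canister_center 0.52 [ 0.437 -0.002  0.04 ]
eyepiece_center 0.66 [ 0.419 -0.083  0.013]
lid 0.67 [0.506 0.246 0.01 ]
```

View pics/t7.png

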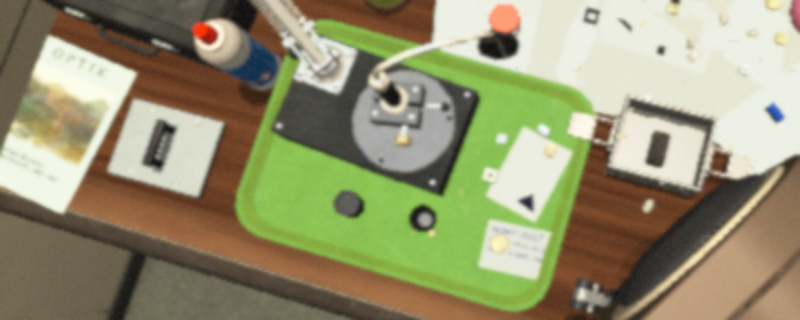

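The battery lies in the open crate (657,148), and both clips are open (583,125) and (738,163). The lid is flat on bare desk (165,148), and the canister (348,204) and eyepiece (423,218) are unmoved.

```bash
python3 -c "
from station import r
print(r.finish_job())"
```

```text
the job is handed in; nothing more can be done
None
```

I handed the job in at about 23 s: the battery is in the open crate, both clips are open, the lid lies flat and right way up on the bare desk left of the tray, and the canister and eyepiece are where they were.

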